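# Open the combination key box by its dial

### The job

Unlock the grey key box and open it: turn its dial left (anticlockwise) to 15, then right (clockwise) back to 18, then draw the cover gently towards the front of the box by the dial. The lock is worn, so the true catch lies a little further right than 18, before 0: keep a light pull on the cover and turn slowly on, feeling for it and never forcing it, then slide the cover fully open, let go, and leave the other things where they are.

Things in the scene. Friction and masses are not known exactly. Their poses are not given: they have to be found in the camera images.
- lockbox: Grey steel key box, 180 x 130 mm, 64 mm high, fixed to the worktop. Origin: centre of its underside. Its x axis runs level from its front (robot side, give or take its yaw) to its back, y to its left, z up. A bare steel cover lies in its top; the black dial stands in the middle of the cover.
- cover (a joint): Travel of the cover (m): 0 shut, 0.045 fully open. It slides towards the box's front (-x of the box), pulled by the dial; sliding friction 1 N; it stays where it is left. The lock stops it at about 0.001 if the first number is wrong, or at about 0.011 if that is right but the dial is not on the catch. On the catch it runs free to 0.045.
- dial_grip (a point): Middle of the dial's grip, on its axis: an upright round black ribbed knob, 40 mm in diameter, 25 mm high, on a 60 mm steel flange 3 mm thick whose upper face is 13 mm below this point. The point is over the box's centre when the cover is shut, 79 mm above the worktop. Its axes turn with the dial: z up, y points along the white pointer line.
- pointer (a point): Tip of the white pointer line on the dial's flange (repeated on the knob's top, from its centre outwards), 34 mm from the axis. It starts between about 18.5 and 3, so 15 is reached by turning left 1.1 to 2.5 rad in all (two grasps). The dial turns with 0.06 N m of friction, 0.15 N m where it carries the hidden wheel.
- fence: Hidden sprung pin, 5 mm thick, under the cover, 42 mm in front of the box's centre, that stops the cover. There the cover yields 1 mm per 1.5 N (plus its friction) for 6 mm, then comes up hard; over 22 N, also sideways, damages the pin. The catch that lets it pass is open about 3 degrees to each side of a place 0.1 to 0.48 rad right of 18, new each time; then it bars the dial.
- carton: Bystander: small orange carton, 26 x 50 x 24 mm, to the left of the box.
- spacer: Bystander: grey stepped bushing, 50 mm in diameter, 46 mm high, to the left of the box.
- coupling: Bystander: air coupler, 29 x 83 x 28 mm, farther right.
- scale (a point): Centre of the fixed scale plate (100 mm in diameter) on the cover, on the dial's axis; axes as the box's; slides with the cover. 20 black marks, 18 degrees apart, counted clockwise from above: 0, the longest and broadest, towards the box's back (+x), 5 to its right, 10 front, 15 left (+y). The pointer at n stands n x 18 degrees clockwise from +x.
- wheel: Hidden lock wheel under the cover, on the dial's axis. The dial carries it left to 15; it must be left within 0.2 rad of there (its x and y axes then parallel to the box's) and stays while the dial turns right (up to 2.4 rad). If it was carried too far left, turn the dial right by over 2.5 rad and come back left to 15.

How it is judged (in metres and radians):
On the way, in this order (a step that is already met when the one before it is completed fails the run):
1. the dial is turned left to 15 (within 10 degrees), cover still shut (x of pointer in the frame of scale between -0.0059 and 0.0059 m and y of pointer in the frame of scale above 0.02 m and value of joint cover below 0.005 m), for 0.2 s.
2. the dial is turned right to 18 or on from there, not past 0, cover not yet open (x of pointer in the frame of scale above 0.024 m and y of pointer in the frame of scale above -0.0018 m and value of joint cover below 0.025 m), for 0.2 s.
At the end, for the whole second after the job is handed in: The cover stands at least 38 mm open and at rest, and the dial points between 17.5 and 0 (value of joint cover above 0.038 m and velocity of joint cover below 0.01 m/s and x of pointer in the frame of scale above 0.024 m and y of pointer in the frame of scale above -0.0018 m); the robot touches nothing.
It fails at once if the lock is forced: more than 22 N on the fence pin (contact force between fence and anything else above 22 N).
It fails at once if the carton, bushing or coupler is moved by more than 20 mm (distance of any of carton, spacer, coupling from where it was at the start of the episode above 0.02 m).
It also fails if it takes over 67 s, if anything falls off the work surface, if the arm or the gripper's body presses on something with over 40 N, if the wrist force passes 120 N, or if a joint passes its speed limit or range.

### The arm

A 6-joint arm with a two-finger parallel gripper is mounted at the origin on a cart in front of the work surface, level with it; the furniture and walls round the work are solid. World frame = base frame: x ahead of the robot, y to its left, z up, the work surface at z = 0. Lengths are in mm, angles in rad, forces in N, time in s.
With the tool pointing down it reaches from about 350 to 775 mm from the base axis. Payload 7.3 kg.
Tool frame: the origin (TCP) lies between the finger pads; the fingertips stand 25 mm ahead of it and the grasp point (between the pads) lies 6 mm ahead of it; z points along the fingers, y is the line along which they close (so a half turn about z gives the same grasp; the last joint's range is limited). The gripper opens to 92 mm and grips with 3 to 60 N. Pads are 19 mm wide; open, the fingers measure 130 mm over their backs; the gripper's body (75 mm by 190 mm) begins 47 mm behind the grasp point.
Start: joints at [1.053, 0.342, 1.524, -0, 1.275, -0.146], TCP at [190.715, 489.153, 251.741] pointing down, gripper open.
Joint ranges: [-2.53, 2.53], [-0.77, 2.02], [0.04, 2.7], [-1, 4.14], [0.28, 2.66], [-3.11, 3.11]. Speed limits (rad/s): [2.57, 2.57, 3.14, 3.14, 3.14, 3.14].

### API

Orientations are given as [roll, pitch, yaw] about the fixed x, y, z axes, in that order (R = Rz(yaw) Ry(pitch) Rx(roll)).
In Python, from plant import bot gives the robot as it stands.
- The arm moves only by the tool play_rows, never from a script. Its argument "commands" is a list of rows, each an object of numbers: "x", "y", "z": the shift along the tool's x, y, z in m; "twist": the turn about the tool's z in degrees. In form: [{"x": .., "y": .., "z": .., "twist": ..}, ...]. A call has exactly 8 rows; each row is the pose to reach, as a shift and turn from the pose commanded when the call began, along the tool's axes at that moment; what a row does not reach only later rows make up. A row lasts 1/10 s, in which the tool goes at most 50 mm and 8.59 degrees, less where a joint would pass 70% of its speed; a pose out of reach is approached as far as the arm can. A call with a gripper value outside its range is refused whole. "jaw" is the closure, from 0 (fully open) to 1 (shut), set as the call begins (left out, the last holds). The fingers move at their own pace and stop on an object; the grip force is fixed at half the most. Time passes only in rows, so rows that repeat a pose let the fingers close, or fill a call up. It gives the time, the measured TCP pose, the force, the opening and the grip force at its end, in the units of the state.
- bot.get_obs(): the state, without advancing time (a new reading comes with each control period).
- bot.capture(name): name is "side" or "top" or "wrist"; returns a dict with "pixels" (480x640x3 uint8, red, green, blue), "fx", "fy", "cx", "cy" (pixels), "k1" (the pictures are not rectified: a ray, as slopes to the right and down, at radius r is drawn at 1 + k1 r^2 times it, then the intrinsics apply), "eye" and "rotation" of the camera in the world. Camera axes: x right, y down, z forward; pixel columns grow to the right and rows downward; lengths in mm; the calibration is good to about 2 mm. A picture is of the moment at which its call begins. There is no depth.
- bot.close_job(): hands the job in; it is judged then, once.
The state is a dict: "time": time; "joint_positions": joint angles; "dq": joint speeds; "tau": joint torques, N m; "tool_pos": TCP position; "tcp_rot": TCP orientation; "contact_force": force on the tool from outside, world axes, zero at the start; "moment": the same for the moment, N m; "grip_width": finger opening in mm; "finger_force": force on a finger pad.
Only numpy, scipy, OpenCV 4.12 (cv2) and the standard library are available. Lean on these libraries where they do the work, as an engineer would, in place of code of your own. Each camera call takes 0.05 s, during which the arm holds its last target. There are 200 camera calls.

## Working session

There is one attempt and no reset: what is moved stays moved. The work goes in short steps, Python scripts to look and compute and a tool call to move; the robot and the scene stay as the last step left them, time stands still between calls to the robot, and variables do not carry over. Pictures are saved under pics/ and viewed, at most 10 in all, crops included, and the job is handed in when it is done.

Besides the shell and the picture viewer there is one more tool, called after "Emit:" as name(argument=value, ...) on one line, values as JSON. play_rows: Moves the arm, as the interface text tells. Its arguments: {"type":"object","properties":{"commands":{"type":"array"},"jaw":{"type":"number"}},"required":["commands"]}

```bash
mkdir -p pics; ls; python3 - <<'E'
from plant import bot
import cv2
o=bot.get_obs(); print({k:o[k] for k in('time','tool_pos','tcp_rot','contact_force','grip_width')})
for n in('top','side'):
    c=bot.capture(n); cv2.imwrite(f'pics/{n}0.png',c['pixels'][:,:,::-1])
    print(n,{k:v for k,v in c.items() if k!='pixels'})
E
```

```text
pics
{'time': 0.0, 'tool_pos': array([190.50607353, 488.80247078, 251.04808028]), 'tcp_rot': array([-3.14003121e+00, -2.34048115e-04,  2.76983828e+00]), 'contact_force': array([ 0.14202026,  0.42558361, -0.14405528]), 'grip_width': 91.87815988088109}
top {'fx': 495.5636109849468, 'fy': 495.5636109849468, 'cx': 316.55641107148733, 'cy': 240.21661887961267, 'k1': -0.05748855918935061, 'eye': array([479.01197914, -72.60298625, 962.22383116]), 'rotation': array([-3.07703165, -0.02703268, -1.54542688])}
side {'fx': 462.1208048477608, 'fy': 462.1208048477608, 'cx': 318.61767124226475, 'cy': 239.57317155869336, 'k1': 0.03834143694546036, 'eye': array([ 258.3945004 , -691.15677987,  625.01823103]), 'rotation': array([-2.26181223,  0.01695819, -0.47150753])}
```

View pics/top0.png

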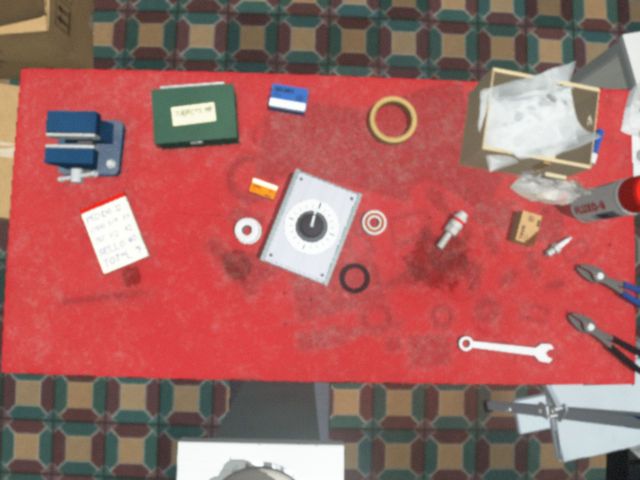

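View pics/side0.png

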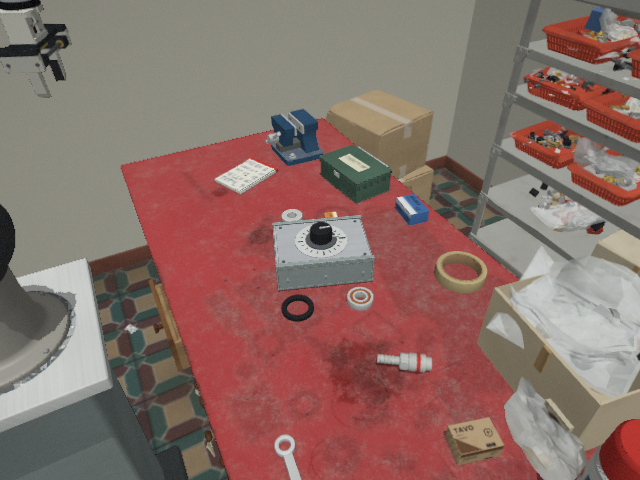

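The top view shows the grey box's top face with corners at about (296,170), (360,190), (328,285) and (262,265). The dial is at (311,225), with its white pointer going up to about (315,207). The carton is at (263,188) and the bushing at (248,230). Next I'll measure these.

```bash
cat > h.py <<'E'
import numpy as np, cv2
from scipy.spatial.transform import Rotation as Ro
def grab(bot,n): return bot.capture(n)
def ray(c,uv):
    K=np.array([[c['fx'],0,c['cx']],[0,c['fy'],c['cy']],[0,0,1.]])
    p=cv2.undistortPoints(np.float64(uv).reshape(-1,1,2),K,np.array([c['k1'],0,0,0,0.])).reshape(-1,2)
    return Ro.from_euler('xyz',c['rotation']).apply(np.c_[p,np.ones(len(p))])
def plane(c,uv,z):
    d=ray(c,uv); return c['eye']+d*((z-c['eye'][2])/d[:,2])[:,None]
def proj(c,P):
    q=Ro.from_euler('xyz',c['rotation']).inv().apply(np.atleast_2d(P)-c['eye']); s=q[:,:2]/q[:,2:]
    s=s*(1+c['k1']*(s**2).sum(1,keepdims=True)); return s*c['fx']+[c['cx'],c['cy']]
E
python3 - <<'E'
from plant import bot
from h import *
c=bot.capture('top'); im=c['pixels']; 
hsv=cv2.cvtColor(im,cv2.COLOR_RGB2HSV)
m=((hsv[...,1]<90)).astype(np.uint8); m[:160]=0;m[295:]=0;m[:,:255]=0;m[:,365:]=0
m=cv2.morphologyEx(m,cv2.MORPH_OPEN,np.ones((5,5)))
cs,_=cv2.findContours(m,0,2); k=max(cs,key=cv2.contourArea)
r=cv2.minAreaRect(k); b=cv2.boxPoints(r); print(b)
P=plane(c,b,64); print(P.round(1), [np.linalg.norm(P[i]-P[i-1]).round(1) for i in range(4)],P.mean(0))
for i in range(4):
    d=P[i]-P[i-1]
    print(np.degrees(np.arctan2(d[1],d[0])))
g=im[:,:,:].max(2); bm=(g<70).astype(np.uint8); bm[:195]=0;bm[255:]=0;bm[:,:285]=0;bm[:,340:]=0
cs,_=cv2.findContours(bm,0,2); k=max(cs,key=cv2.contourArea); print('dial',cv2.minEnclosingCircle(k),plane(c,[cv2.minEnclosingCircle(k)[0]],92))
# carton / side
for n in('side',):
    s=bot.capture(n); print([ proj(s,[*P.mean(0)[:2],92]), proj(c,[*P.mean(0)[:2],92]),proj(c,[*P.mean(0)[:2],66])])
a=cv2.resize(im[195:260,275:350],None,fx=8,fy=8,interpolation=cv2.INTER_CUBIC)
cv2.imwrite('pics/c1.png',a[:,:,::-1])
E
```

```text
[[257.78644 259.8851 ]
 [293.75385 166.96924]
 [363.13214 193.82535]
 [327.16473 286.7412 ]]
[[ 499.2   10.    64. ]
 [ 671.2  -50.2   64. ]
 [ 625.3 -178.7   64. ]
 [ 454.  -116.7   64. ]] [np.float64(134.5), np.float64(182.2), np.float64(136.5), np.float64(182.2)] [562.40585174 -83.90602965  64.        ]
70.34854476033742
-19.26245643176478
-109.65746213861458
160.11525171801478Traceback (most recent call last):
  File "<stdin>", line 14, in <module>
ValueError: max() iterable argument is empty
```

```bash
python3 - <<'E'
from plant import bot
from h import *
c=bot.capture('top'); im=c['pixels']
sub=im[195:260,275:350]; print(sub.max(2).min(), im.shape, im.dtype)
g=im.max(2); bm=(g<100).astype(np.uint8); bm[:205]=0;bm[245:]=0;bm[:,:292]=0;bm[:,332:]=0
cs,_=cv2.findContours(bm,0,2); k=max(cs,key=cv2.contourArea); k=cv2.convexHull(k)
print('dial',cv2.minEnclosingCircle(k),cv2.fitEllipse(k),plane(c,[cv2.fitEllipse(k)[0]],90))
print(proj(c,[[562.4,-83.9,92],[562.4,-83.9,66]]))
s=bot.capture('side'); print(proj(s,[562.4,-83.9,92]))
a=cv2.resize(sub,None,fx=8,fy=8,interpolation=cv2.INTER_CUBIC)
d=cv2.resize(s['pixels'][210:270,270:380],None,fx=5,fy=5,interpolation=cv2.INTER_CUBIC)
w=np.zeros((a.shape[0]+0,600,3),np.uint8); w[:,:]=0; w[:,:a.shape[1]]=a
cv2.imwrite('pics/c1.png',w[:,:,::-1]); cv2.imwrite('pics/c2.png',d[:,:,::-1])
E
```

```text
76 (480, 640, 3) uint8
dial ((310.131591796875, 225.23684692382812), 12.302006721496582) ((310.2755126953125, 225.17556762695312), (23.355375289916992, 24.53290367126465), 103.3742446899414) [[562.33141215 -82.97244412  90.        ]]
[[310.81865964 225.0439836 ]
 [310.59696196 226.40472537]]
[[320.78049345 227.76856636]]
```

View pics/c1.png

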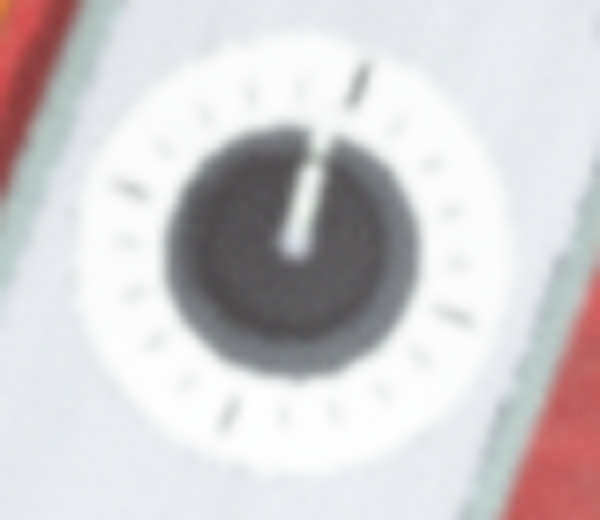

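The crop shows mark 0 at (358,83), mark 10 at (232,415) and marks 15/5 at (130,187)/(455,318), so the box yaw is about -20°. The pointer tip at (322,140) stands about 6° left of 0, or about 19.6. I'll move above the dial and re-measure with the wrist camera.

Emit:
play_rows(commands=[{"x": -0.03, "y": -0.022, "z": 0, "twist": 6}, {"x": -0.075, "y": -0.055, "z": 0, "twist": 13}, {"x": -0.115, "y": -0.083, "z": 0, "twist": 20}, {"x": -0.155, "y": -0.111, "z": 0, "twist": 27}, {"x": -0.195, "y": -0.14, "z": 0, "twist": 34}, {"x": -0.235, "y": -0.169, "z": 0, "twist": 41}, {"x": -0.275, "y": -0.197, "z": 0, "twist": 48}, {"x": -0.315, "y": -0.226, "z": 0, "twist": 55}], jaw=0)

```text
time: 1.05
tool_pos: [402.6, 162.7, 251.9]
tcp_rot: [3.141, -0.0, 1.805]
contact_force: [0.7, 0.9, -0.4]
grip_width: 92.0
finger_force: 0.0
```

Emit:
play_rows(commands=[{"x": -0.04, "y": 0.014, "z": 0.007, "twist": 7}, {"x": -0.08, "y": 0.028, "z": 0.014, "twist": 14}, {"x": -0.12, "y": 0.042, "z": 0.021, "twist": 21}, {"x": -0.16, "y": 0.056, "z": 0.029, "twist": 28}, {"x": -0.2, "y": 0.07, "z": 0.036, "twist": 35}, {"x": -0.24, "y": 0.084, "z": 0.043, "twist": 41}, {"x": -0.267, "y": 0.094, "z": 0.048, "twist": 45}, {"x": -0.277, "y": 0.097, "z": 0.05, "twist": 46.5}])

```text
time: 1.85
tool_pos: [562.5, -84.0, 200.6]
tcp_rot: [-3.141, 0.0, 0.994]
contact_force: [-0.2, 0.4, -0.4]
grip_width: 91.9
finger_force: 0.0
```

```bash
python3 - <<'E'
from plant import bot
from h import *
c=bot.capture('wrist'); o=bot.get_obs(); print(o['tool_pos'],o['tcp_rot'],o['joint_positions'])
print({k:v for k,v in c.items() if k!='pixels'})
print(proj(c,[[562.3,-83,92],[562.3,-83,66]]))
cv2.imwrite('pics/w1.png',c['pixels'][:,:,::-1])
E
```

```text
[562.41980436 -84.01808817 200.54098418] [-3.14097563e+00  5.99518055e-04  9.93935694e-01] [-2.82842989e-01  4.65440069e-01  1.47834957e+00 -4.24015773e-04
  1.19856732e+00  2.94172191e-01]
{'fx': 431.8564923837854, 'fy': 431.8564923837854, 'cx': 317.4207485645842, 'cy': 235.2579477067187, 'k1': -0.05091053811228953, 'eye': array([599.21239269, -26.66723468, 332.3460971 ]), 'rotation': array([ 2.88510515e+00, -1.31779463e-04, -5.77082553e-01])}
[[317.01879088 242.47982711]
 [317.05019881 231.45022733]]
```

View pics/w1.png

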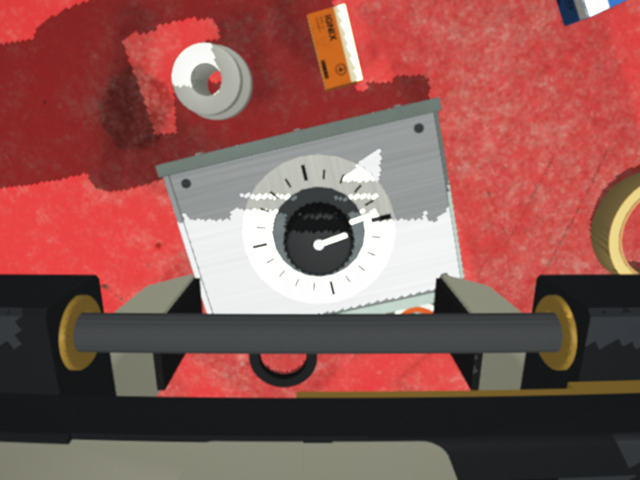

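The wrist view shows the knob top centre at about (319,244) and the pointer from there to about (374,213). The marks are 0 at (382,216), 10 at (260,246), 5 at (332,288) and 15 at (305,173).

```bash
python3 - <<'E'
from plant import bot
from h import *
c=bot.capture('wrist'); im=c['pixels']
q=plane(c,[[382,216],[260,246],[332,288],[305,173]],64.5)
print(q.round(1)); print(q[:2].mean(0),q[2:].mean(0))
for a,b in((0,1),(2,3)):
    d=q[a]-q[b]; print(np.degrees(np.arctan2(d[1],d[0])),np.linalg.norm(d))
print(plane(c,[[319,244]],91.5))
g=im.max(2); w=cv2.inRange(im[180:300,260:380],(0,0,0),(95,95,95))
n,l,s,ce=cv2.connectedComponentsWithStats(w); i=1+s[1:,4].argmax(); k,_=cv2.findContours((l==i).astype(np.uint8),0,2); e=cv2.fitEllipse(cv2.convexHull(max(k,key=cv2.contourArea))); print(e,s[i])
p=plane(c,[[319,244],[344,236.5]],91.5); d=p[1]-p[0]; print('ptr top',np.degrees(np.arctan2(d[1],d[0])))
p=plane(c,[[352,222],[374,213]],66); print('flange',p, [np.degrees(np.arctan2(*(x-q.mean(0))[[1,0]])) for x in p])
E
```

```text
[[ 602.   -97.3   64.5]
 [ 525.8  -71.3   64.5]
 [ 549.2 -121.1   64.5]
 [ 576.1  -48.    64.5]]
[563.93193113 -84.29657257  64.5       ] [562.64413551 -84.53313677  64.5       ]
-18.824281945062612 80.5244606660629
-110.19575904818247 77.89409780453387
[[562.59027583 -84.47390725  91.5       ]]
((58.76323318481445, 49.86149597167969), (84.8016128540039, 87.83075714111328), 176.14996337890625) [  19    7   80   88 4922]
ptr top -15.741223165833315
flange [[584.09235931 -89.86040801  66.        ]
 [598.78542827 -92.48433037  66.        ]] [np.float64(-14.668148971526247), np.float64(-12.807160572013016)]
```

Emit:
play_rows(commands=[{"x": 0, "y": 0, "z": 0.02, "twist": 0}, {"x": 0, "y": 0, "z": 0.045, "twist": 0}, {"x": 0, "y": 0, "z": 0.065, "twist": 0}, {"x": 0, "y": 0, "z": 0.08, "twist": 0}, {"x": 0, "y": 0, "z": 0.092, "twist": 0}, {"x": 0, "y": 0, "z": 0.1, "twist": 0}, {"x": 0, "y": 0, "z": 0.105, "twist": 0}, {"x": 0, "y": 0, "z": 0.105, "twist": 0}])

```text
time: 2.75
tool_pos: [561.5, -81.2, 96.5]
tcp_rot: [-3.141, -0.0, 0.999]
contact_force: [-0.3, -0.0, -0.1]
grip_width: 91.8
finger_force: 0.0
```

Emit:
play_rows(commands=[{"x": 0, "y": 0, "z": 0, "twist": 0}, {"x": 0, "y": 0, "z": 0, "twist": 0}, {"x": 0, "y": 0, "z": 0, "twist": 0}, {"x": 0, "y": 0, "z": 0, "twist": 0}, {"x": 0, "y": 0, "z": 0, "twist": 0}, {"x": 0, "y": 0, "z": 0, "twist": 0}, {"x": 0, "y": 0, "z": 0, "twist": 0}, {"x": 0, "y": 0, "z": 0, "twist": 0}], jaw=1)

```text
time: 3.55
tool_pos: [562.0, -82.0, 96.8]
tcp_rot: [3.141, 0.0, 0.998]
contact_force: [1.8, -2.8, -1.2]
grip_width: 39.4
finger_force: 30.0
```

```bash
python3 - <<'E'
from plant import bot
from h import *
for i in range(3):
    c=bot.capture('wrist'); o=bot.get_obs(); print(o['time'],o['tool_pos'],o['tcp_rot'],o['contact_force'],o['moment'],o['grip_width'],o['joint_positions'])
cv2.imwrite('pics/w2.png',c['pixels'][:,:,::-1])
E
```

```text
3.6 [562.005779   -81.97426664  96.83437768] [ 3.14055546e+00 -2.09087383e-05  9.98155040e-01] [ 1.59026854 -1.87059711 -0.59000601] [-0.48935053 -0.13159881 -0.03267528] 39.577524672069494 [-2.79620472e-01  5.81996814e-01  1.59976047e+00 -3.41554651e-04
  9.58836379e-01  2.93216900e-01]
3.65 [561.98026017 -81.97050042  96.80091895] [3.14061440e+00 3.23393134e-05 9.98191759e-01] [ 2.50087961 -2.24531619 -0.72087167] [-0.57260724 -0.12174472 -0.03814202] 39.54325742891184 [-2.79608883e-01  5.82036112e-01  1.59980035e+00 -3.83012351e-04
  9.58829001e-01  2.93215556e-01]
3.7 [562.029504   -82.00093512  96.85129758] [ 3.14048825e+00 -1.90113581e-05  9.98157314e-01] [ 1.71193302 -3.03059138 -0.61391586] [-0.6532567  -0.13174452 -0.02388547] 39.36942062442362 [-2.79643339e-01  5.81988658e-01  1.59971716e+00 -3.67463398e-04
  9.58824039e-01  2.93206626e-01]
```

View pics/w2.png

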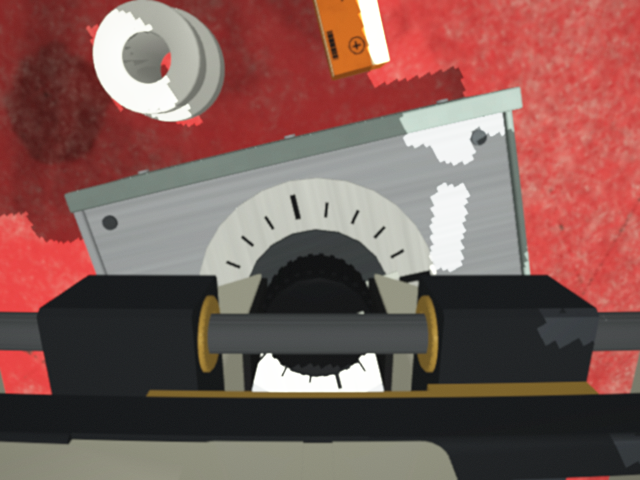

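The knob is gripped with the tool slightly off-centre. I'll correct that by about 1 to 2 mm and start turning left.

Emit:
play_rows(commands=[{"x": -0.0005, "y": 0.001, "z": 0, "twist": 0}, {"x": -0.001, "y": 0.0015, "z": 0, "twist": 0}, {"x": -0.001, "y": 0.0015, "z": 0, "twist": -5}, {"x": -0.001, "y": 0.0015, "z": 0, "twist": -10}, {"x": -0.001, "y": 0.0015, "z": 0, "twist": -15}, {"x": -0.001, "y": 0.0015, "z": 0, "twist": -20}, {"x": -0.001, "y": 0.0015, "z": 0, "twist": -25}, {"x": -0.001, "y": 0.0015, "z": 0, "twist": -30}])

```text
time: 4.5
tool_pos: [562.1, -82.3, 96.8]
tcp_rot: [-3.141, -0.001, 1.526]
contact_force: [-0.1, 3.7, 1.1]
grip_width: 39.4
finger_force: 30.0
```

Emit:
play_rows(commands=[{"x": 0, "y": 0, "z": 0, "twist": -6}, {"x": 0, "y": 0, "z": 0, "twist": -12}, {"x": 0, "y": 0, "z": 0, "twist": -18}, {"x": 0, "y": 0, "z": 0, "twist": -24}, {"x": 0, "y": 0, "z": 0, "twist": -30}, {"x": 0, "y": 0, "z": 0, "twist": -35}, {"x": 0, "y": 0, "z": 0, "twist": -38}, {"x": 0, "y": 0, "z": 0, "twist": -40}])

```text
time: 5.3
tool_pos: [561.0, -82.9, 96.7]
tcp_rot: [-3.14, -0.003, 2.222]
contact_force: [-4.7, 0.9, 4.8]
grip_width: 39.2
finger_force: 30.0
```

```bash
python3 - <<'E'
from plant import bot
from h import *
w=bot.capture('wrist')
t=bot.capture('top'); s=bot.capture('side'); o=bot.get_obs(); print(o['time'],o['tool_pos'],o['tcp_rot'],o['contact_force'],o['moment'],o['grip_width'])
r=lambda i,f:cv2.resize(i,None,fx=f,fy=f,interpolation=cv2.INTER_CUBIC)
a=r(s['pixels'][200:280,265:385],3.3); b=r(t['pixels'][185:265,271:351],3.3)[:a.shape[0]]
top=np.hstack([a,b]); bot_=r(w['pixels'][120:400,100:540],660/440.)[:, :top.shape[1]]
top=top[:, :bot_.shape[1]]; v=np.vstack([top,bot_[:, :top.shape[1]]])[:600]; print(v.shape)
cv2.imwrite('pics/m3.png',v[:,:,::-1])
E
```

```text
5.45 [561.00279977 -82.86793919  96.72233594] [-3.13949454e+00 -2.47678703e-03  2.21985942e+00] [-6.12056476  0.69837625  5.64197363] [0.05634994 0.8672316  0.07434993] 39.176078683264976
(600, 660, 3)
```

View pics/m3.png

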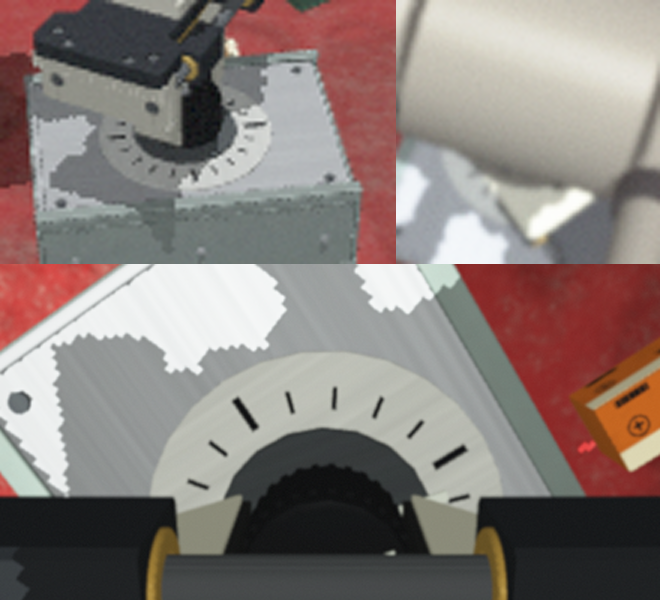

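The composite shows mark 15 at (450,457) and mark 10 at (245,413). The white pointer pieces near (403,508) and (430,495) stand short of 15 by about the expected 14°. I'll relieve the side load and finish the left turn.

Emit:
play_rows(commands=[{"x": 0.0006, "y": -0.0003, "z": 0, "twist": -3}, {"x": 0.0012, "y": -0.0007, "z": 0, "twist": -6}, {"x": 0.0012, "y": -0.0007, "z": 0, "twist": -9}, {"x": 0.0012, "y": -0.0007, "z": 0, "twist": -12}, {"x": 0.0012, "y": -0.0007, "z": 0, "twist": -14}, {"x": 0.0012, "y": -0.0007, "z": 0, "twist": -14.5}, {"x": 0.0012, "y": -0.0007, "z": 0, "twist": -14.5}, {"x": 0.0012, "y": -0.0007, "z": 0, "twist": -14.5}])

```text
time: 6.25
tool_pos: [560.4, -83.2, 96.7]
tcp_rot: [-3.14, -0.001, 2.472]
contact_force: [-5.1, -3.6, 5.2]
grip_width: 39.0
finger_force: 30.0
```

```bash
python3 - <<'E'
from plant import bot
from h import *
w=bot.capture('wrist'); o=bot.get_obs(); print(o['time'],o['tool_pos'],o['tcp_rot'],o['contact_force'],o['moment'],o['grip_width'])
v=cv2.resize(w['pixels'][180:380,180:460],None,fx=2.8,fy=2.8,interpolation=cv2.INTER_CUBIC)
v=np.uint8(255*(v/255.)**.6)
cv2.imwrite('pics/m4.png',v[:,:,::-1]); np.savez('w4.npz',**w)
C=np.array([562.,-83.5]); f=lambda a,r,z:[*(C+r*np.array([np.cos(a),np.sin(a)])),z]
for n,a,r,z in(('c',0,0,91.5),('15top',1.227,18,91.5),('15flange',1.227,34,66),('15mark',1.227,40,64.5)): print(n,(proj(w,f(a,r,z))-[180,180])*2.8)
E
```

```text
6.3 [560.44164238 -83.22518021  96.76462429] [-3.14015291e+00 -6.74690414e-04  2.47202185e+00] [-4.35167219 -3.25615325  4.54276956] [-0.75097074  0.66976596 -0.05160788] 39.12367921620648
c [[389.66915584 417.60452172]]
15top [[528.00054254 375.0582277 ]]
15flange [[615.1097674  265.23343039]]
15mark [[653.32870678 248.9799169 ]]
```

View pics/m4.png

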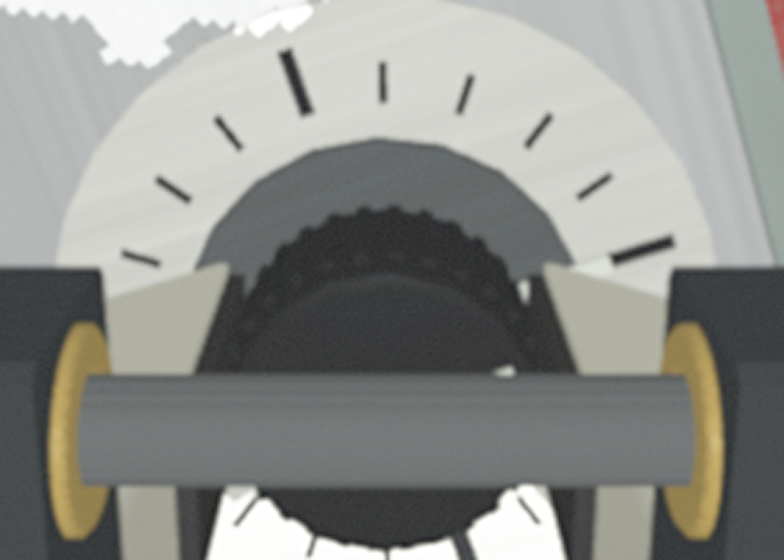

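The pointer's flange tip at about (595–612,265) lines up with the 15 mark at (615–672,251), so the dial is at 15. Now turning right to about 18.

Emit:
play_rows(commands=[{"x": 0, "y": 0, "z": 0, "twist": 0}, {"x": 0, "y": 0, "z": 0, "twist": 6}, {"x": 0, "y": 0, "z": 0, "twist": 13}, {"x": 0, "y": 0, "z": 0, "twist": 20}, {"x": 0, "y": 0, "z": 0, "twist": 27}, {"x": 0, "y": 0, "z": 0, "twist": 34}, {"x": 0, "y": 0, "z": 0, "twist": 40}, {"x": 0, "y": 0, "z": 0, "twist": 44}])

```text
time: 7.1
tool_pos: [561.7, -82.3, 96.8]
tcp_rot: [3.14, -0.0, 1.7]
contact_force: [1.4, 1.1, 0.6]
grip_width: 39.0
finger_force: 30.0
```

Emit:
play_rows(commands=[{"x": 0, "y": 0, "z": 0, "twist": 4}, {"x": 0, "y": 0, "z": 0, "twist": 7}, {"x": 0, "y": 0, "z": 0, "twist": 9}, {"x": 0, "y": 0, "z": 0, "twist": 10}, {"x": 0, "y": 0, "z": 0, "twist": 11}, {"x": 0, "y": 0, "z": 0, "twist": 11}, {"x": 0, "y": 0, "z": 0, "twist": 11}, {"x": 0, "y": 0, "z": 0, "twist": 11}])

```text
time: 7.9
tool_pos: [561.4, -82.1, 96.8]
tcp_rot: [3.141, -0.001, 1.513]
contact_force: [3.1, 4.8, 1.5]
grip_width: 39.0
finger_force: 30.0
```

```bash
python3 - <<'E'
from plant import bot
from h import *
w=bot.capture('wrist'); o=bot.get_obs(); print(o['time'],o['tool_pos'],o['tcp_rot'],o['contact_force'],o['moment'],o['grip_width'])
v=cv2.resize(w['pixels'][180:380,180:460],None,fx=2.8,fy=2.8,interpolation=cv2.INTER_CUBIC)
v=np.uint8(255*(v/255.)**.6); cv2.imwrite('pics/m5.png',v[:,:,::-1])
C=np.array([561.5,-83.3]); f=lambda n,r,z:[*(C+r*np.array([np.cos(-.344-n*np.pi/10),np.sin(-.344-n*np.pi/10)])),z]
for n in(15,17,18,19): print(n,(proj(w,[f(n,40,64.5),f(n,34,66),f(n,18,91.5)])-[180,180])*2.8)
yaw=o['tcp_rot'][2]; d=-np.array([np.cos(-.344),np.sin(-.344)])
print('pull in tool axes',d@[np.cos(yaw),np.sin(yaw)],d@[np.sin(yaw),-np.cos(yaw)])
E
```

```text
7.95 [561.46502962 -82.06818495  96.80923674] [ 3.14070212e+00 -1.04425989e-03  1.51316279e+00] [2.9167773  4.55028261 0.59231782] [ 0.7597206  -0.39441202 -0.03989471] 39.270898160067745
15 [[469.78302907  71.69744314]
 [457.53099951 114.82983332]
 [430.72602014 285.58119368]]
17 [[612.55274861 169.32115246]
 [579.55017889 197.29102451]
 [505.34005072 333.80202039]]
18 [[650.44446974 243.17016475]
 [612.43036811 260.03663564]
 [526.11220545 370.97402589]]
19 [[661.26208172 322.95190085]
 [622.30572012 328.17404027]
 [533.01035882 411.80952572]]
pull in tool axes 0.2824685349967544 -0.959276564259123
```

View pics/m5.png

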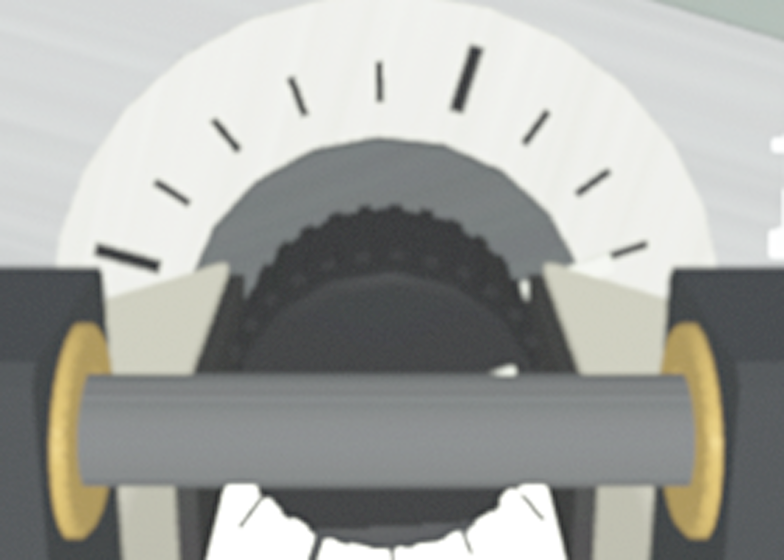

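The pointer tip at (600,265) is just right of the 18 mark at (628,250). I'll begin the gentle pull, 9 mm first, and take out the sideways load.

Emit:
play_rows(commands=[{"x": 0.0008, "y": 0.0, "z": 0, "twist": 0}, {"x": 0.0012, "y": -0.0014, "z": 0, "twist": 0}, {"x": 0.0016, "y": -0.0028, "z": 0, "twist": 0}, {"x": 0.002, "y": -0.0042, "z": 0, "twist": 0}, {"x": 0.0024, "y": -0.0056, "z": 0, "twist": 0}, {"x": 0.0028, "y": -0.007, "z": 0, "twist": 0}, {"x": 0.0033, "y": -0.0084, "z": 0, "twist": 0}, {"x": 0.0033, "y": -0.0084, "z": 0, "twist": 0}])

```text
time: 8.75
tool_pos: [552.6, -78.8, 96.8]
tcp_rot: [-3.141, -0.0, 1.513]
contact_force: [1.0, 3.3, 2.5]
grip_width: 39.3
finger_force: 30.0
```

```bash
cat > st.py <<'E'
from plant import bot
from h import *
o=bot.get_obs(); 
# mean over control periods isn't available without time; single reading
b=np.array([[np.cos(-.344),np.sin(-.344)],[-np.sin(-.344),np.cos(-.344)]])
p=b@(o['tool_pos'][:2]-[561.3,-83.1]); F=b@o['contact_force'][:2]; yaw=o['tcp_rot'][2]; d=-b[0]
print(round(o['time'],2),'box xy',p.round(2),'F box',F.round(1),'Fz',o['contact_force'][2].round(1),'Mz',o['moment'][2].round(2),'yaw',yaw.round(3),'pull axes',(d@[np.cos(yaw),np.sin(yaw)]).round(3),(d@[np.sin(yaw),-np.cos(yaw)]).round(3))
E
python3 st.py
```

```text
8.75 box xy [-9.66  1.12] F box [-0.2  3.5] Fz 2.5 Mz -0.06 yaw 1.513 pull axes 0.282 -0.959
```

Emit:
play_rows(commands=[{"x": 0.0006, "y": -0.0005, "z": 0, "twist": 0}, {"x": 0.0008, "y": -0.001, "z": 0, "twist": 0}, {"x": 0.001, "y": -0.0017, "z": 0, "twist": 0}, {"x": 0.0012, "y": -0.0024, "z": 0, "twist": 0}, {"x": 0.0014, "y": -0.003, "z": 0, "twist": 0}, {"x": 0.0016, "y": -0.0037, "z": 0, "twist": 0}, {"x": 0.0016, "y": -0.0037, "z": 0, "twist": 0}, {"x": 0.0016, "y": -0.0037, "z": 0, "twist": 0}])

```text
time: 9.55
tool_pos: [549.6, -77.5, 96.8]
tcp_rot: [3.141, 0.001, 1.513]
contact_force: [4.2, -3.7, 0.5]
grip_width: 39.7
finger_force: 30.0
```

```bash
python3 st.py
```

```text
9.55 box xy [-12.9    1.28] F box [ 5.2 -2.1] Fz 0.5 Mz -0.05 yaw 1.513 pull axes 0.282 -0.959
```

The cover is at the stop with about 5 N of pull. Now I'll turn right slowly, feeling for the catch.

Emit:
play_rows(commands=[{"x": 0, "y": 0, "z": 0, "twist": 0.5}, {"x": 0, "y": 0, "z": 0, "twist": 1}, {"x": 0, "y": 0, "z": 0, "twist": 1.5}, {"x": 0, "y": 0, "z": 0, "twist": 2}, {"x": 0, "y": 0, "z": 0, "twist": 2.5}, {"x": 0, "y": 0, "z": 0, "twist": 3}, {"x": 0, "y": 0, "z": 0, "twist": 3}, {"x": 0, "y": 0, "z": 0, "twist": 3}])

```text
time: 10.35
tool_pos: [549.7, -77.6, 96.8]
tcp_rot: [3.141, 0.001, 1.461]
contact_force: [4.1, -3.9, 0.1]
grip_width: 39.4
finger_force: 30.0
```

```bash
python3 st.py
```

```text
10.35 box xy [-12.79   1.31] F box [ 5.2 -2.3] Fz 0.1 Mz 0.07 yaw 1.461 pull axes 0.232 -0.973
```

Emit:
play_rows(commands=[{"x": 0, "y": 0, "z": 0, "twist": 0.5}, {"x": 0, "y": 0, "z": 0, "twist": 1}, {"x": 0, "y": 0, "z": 0, "twist": 1.5}, {"x": 0, "y": 0, "z": 0, "twist": 2}, {"x": 0, "y": 0, "z": 0, "twist": 2.5}, {"x": 0, "y": 0, "z": 0, "twist": 3}, {"x": 0, "y": 0, "z": 0, "twist": 3}, {"x": 0, "y": 0, "z": 0, "twist": 3}])

```text
time: 11.15
tool_pos: [549.8, -77.5, 96.8]
tcp_rot: [3.14, 0.0, 1.409]
contact_force: [4.8, -3.3, 0.1]
grip_width: 39.5
finger_force: 30.0
```

```bash
python3 st.py
```

```text
11.15 box xy [-12.73   1.35] F box [ 5.7 -1.5] Fz 0.1 Mz 0.03 yaw 1.409 pull axes 0.181 -0.984
```

Emit:
play_rows(commands=[{"x": 0, "y": 0, "z": 0, "twist": 0.5}, {"x": 0, "y": 0, "z": 0, "twist": 1}, {"x": 0, "y": 0, "z": 0, "twist": 1.5}, {"x": 0, "y": 0, "z": 0, "twist": 2}, {"x": 0, "y": 0, "z": 0, "twist": 2.5}, {"x": 0, "y": 0, "z": 0, "twist": 3}, {"x": 0, "y": 0, "z": 0, "twist": 3}, {"x": 0, "y": 0, "z": 0, "twist": 3}])

```text
time: 11.95
tool_pos: [549.4, -77.3, 96.8]
tcp_rot: [3.141, 0.0, 1.356]
contact_force: [2.9, -3.9, 0.4]
grip_width: 39.1
finger_force: 30.0
```

Emit:
play_rows(commands=[{"x": 0, "y": -0.0005, "z": 0, "twist": 0}, {"x": 0.0001, "y": -0.001, "z": 0, "twist": 0}, {"x": 0.0002, "y": -0.0015, "z": 0, "twist": 0}, {"x": 0.0002, "y": -0.0015, "z": 0, "twist": 0}, {"x": 0.0002, "y": -0.0015, "z": 0, "twist": 0}, {"x": 0.0002, "y": -0.0015, "z": 0, "twist": 0}, {"x": 0.0002, "y": -0.0015, "z": 0, "twist": 0}, {"x": 0.0002, "y": -0.0015, "z": 0, "twist": 0}])

```text
time: 12.75
tool_pos: [548.2, -76.9, 96.8]
tcp_rot: [3.141, 0.0, 1.356]
contact_force: [4.1, -3.7, 0.5]
grip_width: 39.5
finger_force: 30.0
```

```bash
python3 st.py
```

```text
12.75 box xy [-14.37   1.42] F box [ 5.1 -2.1] Fz 0.5 Mz -0.08 yaw 1.356 pull axes 0.129 -0.992
```

Emit:
play_rows(commands=[{"x": 0, "y": 0, "z": 0, "twist": 0.5}, {"x": 0, "y": 0, "z": 0, "twist": 1}, {"x": 0, "y": 0, "z": 0, "twist": 1.5}, {"x": 0, "y": 0, "z": 0, "twist": 2}, {"x": 0, "y": 0, "z": 0, "twist": 2.5}, {"x": 0, "y": 0, "z": 0, "twist": 2.5}, {"x": 0, "y": 0, "z": 0, "twist": 2.5}, {"x": 0, "y": 0, "z": 0, "twist": 2.5}])

```text
time: 13.55
tool_pos: [547.6, -76.7, 96.7]
tcp_rot: [-3.141, 0.0, 1.312]
contact_force: [1.1, -4.1, 3.2]
grip_width: 39.1
finger_force: 30.0
```

```bash
python3 st.py
```

```text
13.55 box xy [-15.08   1.45] F box [ 2.4 -3.5] Fz 3.2 Mz -0.08 yaw 1.312 pull axes 0.086 -0.996
```

The pull force dropped from 5.1 to 2.4 N and the cover moved on, so I'll probe by pulling 2.5 mm without turning.

Emit:
play_rows(commands=[{"x": 0, "y": -0.0005, "z": 0, "twist": 0}, {"x": 0.0001, "y": -0.001, "z": 0, "twist": 0}, {"x": 0.0001, "y": -0.0015, "z": 0, "twist": 0}, {"x": 0.0002, "y": -0.002, "z": 0, "twist": 0}, {"x": 0.0002, "y": -0.0025, "z": 0, "twist": 0}, {"x": 0.0002, "y": -0.0025, "z": 0, "twist": 0}, {"x": 0.0002, "y": -0.0025, "z": 0, "twist": 0}, {"x": 0.0002, "y": -0.0025, "z": 0, "twist": 0}])

```text
time: 14.35
tool_pos: [545.9, -76.0, 96.8]
tcp_rot: [3.141, 0.0, 1.312]
contact_force: [1.8, -5.4, 1.6]
grip_width: 39.3
finger_force: 30.0
```

```bash
python3 st.py
```

```text
14.35 box xy [-16.92   1.5 ] F box [ 3.5 -4.5] Fz 1.6 Mz -0.06 yaw 1.312 pull axes 0.086 -0.996
```

Emit:
play_rows(commands=[{"x": -0.0004, "y": 0, "z": 0, "twist": 0}, {"x": -0.0008, "y": -0.0005, "z": 0, "twist": 0}, {"x": -0.0007, "y": -0.001, "z": 0, "twist": 0}, {"x": -0.0007, "y": -0.0015, "z": 0, "twist": 0}, {"x": -0.0006, "y": -0.002, "z": 0, "twist": 0}, {"x": -0.0006, "y": -0.0025, "z": 0, "twist": 0}, {"x": -0.0006, "y": -0.003, "z": 0, "twist": 0}, {"x": -0.0006, "y": -0.003, "z": 0, "twist": 0}])

```text
time: 15.15
tool_pos: [542.4, -75.0, 96.7]
tcp_rot: [-3.141, -0.001, 1.312]
contact_force: [2.1, 4.3, 4.8]
grip_width: 39.1
finger_force: 30.0
```

```bash
python3 st.py
```

```text
15.15 box xy [-20.55   1.2 ] F box [0.6 4.7] Fz 4.8 Mz -0.07 yaw 1.312 pull axes 0.085 -0.996
```

It is past the stop and running free, so I'll slide the cover open.

Emit:
play_rows(commands=[{"x": 0.0006, "y": -0.002, "z": 0, "twist": 0}, {"x": 0.0008, "y": -0.005, "z": 0, "twist": 0}, {"x": 0.0011, "y": -0.008, "z": 0, "twist": 0}, {"x": 0.0013, "y": -0.011, "z": 0, "twist": 0}, {"x": 0.0016, "y": -0.014, "z": 0, "twist": 0}, {"x": 0.0019, "y": -0.017, "z": 0, "twist": 0}, {"x": 0.0021, "y": -0.02, "z": 0, "twist": 0}, {"x": 0.0021, "y": -0.02, "z": 0, "twist": 0}])

```text
time: 15.95
tool_pos: [523.0, -68.0, 96.7]
tcp_rot: [-3.141, -0.0, 1.313]
contact_force: [0.3, 5.1, 6.7]
grip_width: 39.0
finger_force: 30.0
```

```bash
python3 st.py
```

```text
15.95 box xy [-41.19   1.27] F box [-1.4  4.9] Fz 6.7 Mz -0.07 yaw 1.313 pull axes 0.086 -0.996
```

Emit:
play_rows(commands=[{"x": 0.0005, "y": -0.0005, "z": 0, "twist": 0}, {"x": 0.0006, "y": -0.001, "z": 0, "twist": 0}, {"x": 0.0006, "y": -0.0015, "z": 0, "twist": 0}, {"x": 0.0007, "y": -0.002, "z": 0, "twist": 0}, {"x": 0.0007, "y": -0.0025, "z": 0, "twist": 0}, {"x": 0.0008, "y": -0.003, "z": 0, "twist": 0}, {"x": 0.0008, "y": -0.003, "z": 0, "twist": 0}, {"x": 0.0008, "y": -0.003, "z": 0, "twist": 0}])

```text
time: 16.75
tool_pos: [520.9, -67.1, 96.7]
tcp_rot: [-3.141, 0.0, 1.312]
contact_force: [2.2, 1.5, 5.5]
grip_width: 39.4
finger_force: 30.0
```

```bash
python3 st.py
```

```text
16.75 box xy [-43.46   1.39] F box [1.5 2.2] Fz 5.5 Mz -0.0 yaw 1.312 pull axes 0.086 -0.996
```

Emit:
play_rows(commands=[{"x": 0, "y": 0, "z": 0, "twist": 0}, {"x": 0, "y": 0, "z": 0, "twist": 0}, {"x": 0, "y": 0, "z": 0, "twist": 0}, {"x": 0, "y": 0, "z": 0, "twist": 0}, {"x": 0, "y": 0, "z": 0, "twist": 0}, {"x": 0, "y": 0, "z": 0, "twist": 0}, {"x": 0, "y": 0, "z": 0, "twist": 0}, {"x": 0, "y": 0, "z": 0, "twist": 0}], jaw=0)

```text
time: 17.55
tool_pos: [521.0, -66.9, 96.7]
tcp_rot: [3.142, -0.0, 1.312]
contact_force: [0.4, 0.1, 0.2]
grip_width: 91.0
finger_force: 0.0
```

Emit:
play_rows(commands=[{"x": 0, "y": 0, "z": -0.01, "twist": 0}, {"x": 0, "y": 0, "z": -0.025, "twist": 0}, {"x": 0, "y": 0, "z": -0.045, "twist": 0}, {"x": 0, "y": 0, "z": -0.065, "twist": 0}, {"x": 0, "y": 0, "z": -0.085, "twist": 0}, {"x": 0, "y": 0, "z": -0.1, "twist": 0}, {"x": 0, "y": 0, "z": -0.11, "twist": 0}, {"x": 0, "y": 0, "z": -0.11, "twist": 0}])

```text
time: 18.35
tool_pos: [521.6, -67.1, 208.4]
tcp_rot: [3.138, -0.0, 1.312]
contact_force: [-0.6, -0.3, -0.6]
grip_width: 92.2
finger_force: 0.0
```

```bash
python3 st.py; python3 - <<'E'
from plant import bot
from h import *
w=bot.capture('wrist'); cv2.imwrite('pics/w6.png',w['pixels'][:,:,::-1])
C=np.array([561.5,-83.3]); u=np.array([np.cos(-.344),np.sin(-.344)])
for t in(38,42,45): print(t,proj(w,[*(C-t*u),91.5]))
E
```

```text
18.35 box xy [-42.77   1.71] F box [-0.5 -0.5] Fz -0.6 Mz 0.06 yaw 1.312 pull axes 0.086 -0.996
38 [[325.49230818 243.87323477]]
42 [[318.83365887 243.33066441]]
45 [[313.83612938 242.9233206 ]]
```

View pics/w6.png

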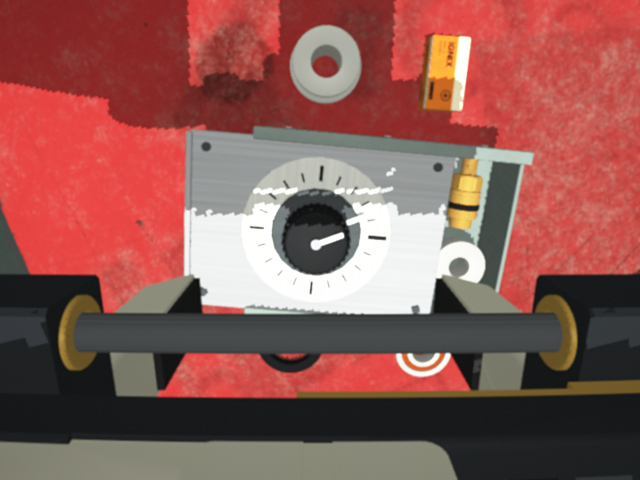

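The cover is open: the knob top is at (316,244), which is about 43 mm of travel. The pointer toward (375,213) stands about 25° left of 0 at (377,238), so about 18.6. The carton and bushing look undisturbed, so I'm handing in.

```bash
python3 -c "
from plant import bot
print(bot.close_job())"
```

```text
the job is handed in; nothing more can be done
None
```

The box is unlocked and its cover is about 43 mm open with the dial at about 18.6; I let go, kept clear of the other things, and handed the job in at about 18 s (no verdict came back).

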